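Put the flat battery pack on charge

TASK

The impact wrench's flat battery pack, the one with the red collar and red lamp, needs charging: plug it upright, black end down, into the charger's socket until it sits fully home, keeping hold of it until its end is well inside the socket, then let go of it. Leave the charged pack with the green collar and the spray can where they stand.

Things in the scene. Friction and masses are not known exactly. Their poses are not given: they have to be found in the camera images.
- flat_pack_mid (a point): Flat pack: dark grey upright block 52 (x) x 38 (y) x 110 mm tall, about 0.36 kg, red collar near the top, red lamp on top, black plug end below, on which it stands. Point: its centre, 55 mm above the underside; z up. Fits the socket either way round (a half turn is the same). Grip it across the 38 mm side, in its upper half: when home, only its top 74 mm stand out of the charger.
- full_pack_mid (a point): Charged battery pack: same size and shape, standing likewise on the bench, but with a green collar and green lamp; to be left alone. The point is its centre, 55 mm above its underside.
- socket (a point): Charger: black box fixed to the bench, 140 (x) x 120 (y) mm, 66 mm tall. Socket in the middle of its top, open upward, 36 mm deep: lower 22 mm 58 (x) x 44 (y) mm; the upper 14 mm is a yellow funnel widening to 78 x 64 mm. Point: centre of the socket's floor, 30 mm above the bench; z up. No latch: a pack slides down freely to rest on the floor, its centre then 55 mm above this point.
- can_mid (a point): Spray can of cleaner, upright, 66 mm in diameter, 200 mm tall, green with a paper label, on the right of the charger; to be left alone. The point is its centre, 100 mm above the bench.
Things that resemble listed ones, but are neither listed nor needed, are in the scene too. What is shaped like the part that bears flat_pack_mid but pink is not meant. Of the things shaped like the part that bears socket, the black one is meant.

How it is judged:
By the outcome, as a careful person would: the job done as asked, in the order asked, and still so for the second after the job is handed in, with the robot touching nothing.
It also fails if it takes over 35 s, if anything falls off the work surface, if the arm or the gripper's body presses on something with over 40 N, if the wrist force passes 120 N, or if a joint passes its speed limit or range.

ROBOT

A 6-joint arm with a two-finger parallel gripper is mounted at the origin on the work surface. World frame = base frame: x ahead of the robot, y to its left, z up, the work surface at z = 0. Lengths are in mm, angles in rad, forces in N, time in s.
With the tool pointing down it reaches from about 350 to 775 mm from the base axis. Payload 5.5 kg.
Tool frame: the origin (TCP) lies at the very end of the fingers, on their centre line; the grasp point (between the pads) lies 19 mm behind it; z points along the fingers, y is the line along which they close (so a half turn about z gives the same grasp; the last joint's range is limited). The gripper opens to 85 mm and grips with 20 to 120 N. Pads are 22 mm wide; open, the fingers measure 114 mm over their backs; the gripper's body (76 mm by 85 mm) begins 54 mm behind the grasp point. The pads swing forward as they close: fully open they stand 13 mm farther back than shut.
Start: joints at [-1.331, 0.313, 0.046, 1.304, 0, 1.431], TCP at [213.171, -534.069, 231.323] pointing down, gripper open.
Joint ranges: [-2.76, 2.76], [-0.86, 1.69], [-1.03, 1.26], [-2.2, 2.34], [-1.47, 1.5], [-3.14, 3.14]. Speed limits (rad/s): [2.57, 2.57, 3.14, 3.14, 3.14, 3.14].

INTERFACE

Orientations are given as a unit quaternion [x, y, z, w].
In Python, from rig import ctrl, vision gives the robot as it stands.
- The arm moves only by the shell command python3 -m handwheel 'ROWS' [FORCE]. ROWS is JSON, a list of rows, each a list of 5 numbers: the closure, from -1 (fully open) to 1 (shut), then the shift along the tool's x, y, z each as a share of 300 mm, from -1 to 1, then the turn about the tool's z as a share of 180 degrees, from -1 to 1. In form: [[gripper, tx, ty, tz, spin], ...]. A call has 1 to 10 rows; each row is the pose to reach, as a shift and turn from the pose commanded when the call began, along the tool's axes at that moment, turning the shorter way round; what a row does not reach only later rows make up. A row lasts 1/10 s, in which the tool goes at most 50 mm and 8.59 degrees, less where a joint would pass 70% of its speed; a pose out of reach is approached as far as the arm can. A call with a number of a shift or a turn outside -1 to 1 is refused whole. A call with a gripper value outside its range is refused whole. The fingers move at their own pace and stop on an object; FORCE is the grip in N (left out, the last holds). Time passes only in rows, so rows that repeat a pose let the fingers close. It gives the time, the measured TCP pose, the force, the opening and the grip force at its end, in the units of the state.
- ctrl.get_state(): the state, without advancing time (a new reading comes with each control period).
- vision.snapshot(name): name is "scene" or "side" or "wrist"; returns a dict with "pixels" (480x640x3 uint8, red, green, blue), "fx", "fy", "cx", "cy" (pixels), "extrinsics" (4x4, takes a point from camera to world coordinates). Camera axes: x right, y down, z forward; pixel columns grow to the right and rows downward; lengths in mm; the calibration is good to about 2 mm. The wrist camera is an equidistant fisheye: a pixel r from the principal point sees the ray r / f radians off the axis. A picture is of the moment at which its call begins. There is no depth.
- ctrl.close_job(): hands the job in; it is judged then, once.
The state is a dict: "time_s": time; "joints": joint angles; "qvel": joint speeds; "joint_torque": joint torques, N m; "position": TCP position; "orientation": TCP orientation; "wrist_force": force on the tool from outside, world axes, zero at the start; "ft_torque": the same for the moment, N m; "opening": finger opening in mm; "grip_force": force on a finger pad.
Only numpy, scipy, OpenCV 4.12 (cv2) and the standard library are available. Lean on these libraries where they do the work, as an engineer would, in place of code of your own. Each camera call takes 0.05 s, during which the arm holds its last target. There are 200 camera calls.

## Working session

There is one attempt and no reset: what is moved stays moved. The work goes in short steps, Python scripts to look and compute and a shell command to move; the robot and the scene stay as the last step left them, time stands still between calls to the robot, and variables do not carry over. Pictures are saved under pics/ and viewed, at most 10 in all, crops included, and the job is handed in when it is done.

```bash
mkdir -p pics; ls
python3 - <<'E'
from rig import ctrl, vision
import cv2, numpy as np
for n in ["scene","side"]:
    s=vision.snapshot(n); cv2.imwrite(f"pics/{n}0.png",s["pixels"][:,:,::-1])
    print(n,s["fx"],s["fy"],s["cx"],s["cy"],np.round(s["extrinsics"],3).tolist())
st=ctrl.get_state(); print(st)
E
```

```text
pics
scene 501.63730562390356 501.63730562390356 311.3695621513536 240.89654781396763 [[0.633, 0.434, -0.642, 1120.081], [0.774, -0.336, 0.536, -620.788], [0.017, -0.836, -0.548, 649.671], [0.0, 0.0, 0.0, 1.0]]
side 536.1054663657318 536.1054663657318 324.2892734967578 240.51997468312973 [[-0.898, -0.191, 0.396, 33.995], [-0.439, 0.439, -0.784, 856.029], [-0.024, -0.878, -0.478, 647.998], [0.0, 0.0, 0.0, 1.0]]
{'time_s': 0.1, 'joints': array([-1.33059296e+00,  3.13924440e-01,  4.51053453e-02,  1.30364560e+00,
        1.34540236e-05,  1.43116934e+00]), 'qvel': array([-5.45671570e-04, -2.96590324e-03,  2.37332091e-03,  7.64076460e-05,
        3.61009317e-04,  1.94206114e-04]), 'joint_torque': array([ 1.96643618e-03, -4.81726527e+01,  2.99244440e+01,  1.27297107e-02,
       -2.12549894e-04, -4.87217861e-06]), 'position': array([ 213.0566493 , -533.56700079,  230.50377962]), 'orientation': array([ 9.82019911e-01,  1.88775526e-01, -3.52134792e-05, -8.33468846e-04]), 'wrist_force': array([-0.23851678, -0.04376414, -0.13198024]), 'ft_torque': array([-0.03169584, -0.00343739, -0.01799386]), 'grip_force': 0.0, 'opening': 85.20137662970515}
```

View pics/scene0.png

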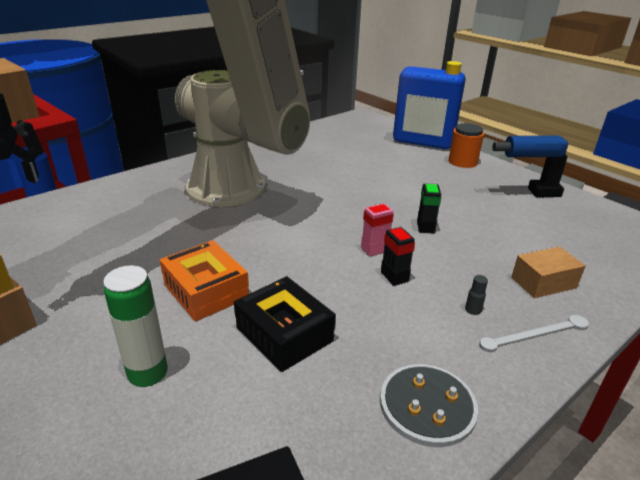

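View pics/side0.png

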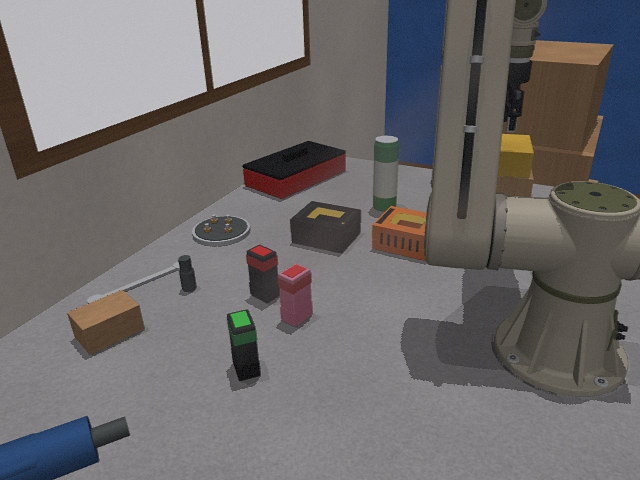

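Scene view: the red-collar pack is at (398,255) with the pink decoy behind it at (377,230), the black charger at (285,320), the orange decoy at (205,278), the can at (135,325) and the green pack at (430,207). In the side view the flat pack is at (263,273) and the charger at (326,226). Next I'll zoom in to find corners.

Run:
```python
import cv2, numpy as np
a=cv2.imread("pics/scene0.png"); b=cv2.imread("pics/side0.png")
def c(i,x,y,w,h): return cv2.resize(i[y:y+h,x:x+w],(400,300),interpolation=cv2.INTER_CUBIC)
# scales: pack 4x (100x75), charger scene 100x75*1.2...
m=np.vstack([np.hstack([c(a,350,218,100,75),c(b,220,240,100,75)]),np.hstack([c(a,225,270,133,100),c(b,276,190,100,75)])])
m=np.clip(m.astype(float)*1.6+15,0,255).astype(np.uint8)
cv2.imwrite("pics/crops.png",m)
```

```text
(no output)
```

View pics/crops.png

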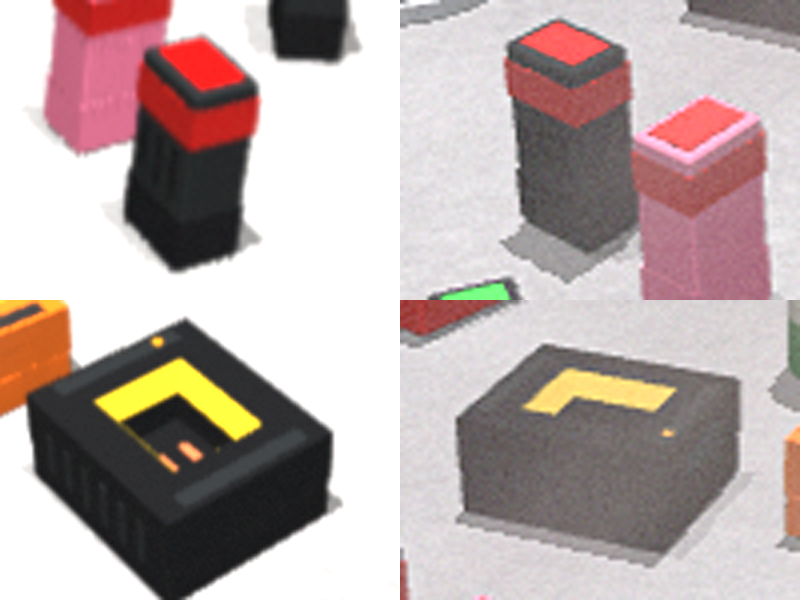

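Crop readings: the lamp and charger top corners are clear in both views. I'll fit planar poses to those corners.

```bash
cat > h.py <<'E'
import numpy as np
from rig import ctrl, vision
from scipy.optimize import least_squares
def ray(s,p,z):
    E=s["extrinsics"]; d=E[:3,:3]@[(p[0]-s["cx"])/s["fx"],(p[1]-s["cy"])/s["fy"],1]
    return (E[:3,3]+d*(z-E[2,3])/d[2])[:2]
E
python3 - <<'E'
from h import *
S={n:vision.snapshot(n) for n in["scene","side"]}
U={"A":lambda x,y:(350+x/4,218+y/4),"B":lambda x,y:(220+(x-400)/4,240+y/4),"C":lambda x,y:(225+x/3,270+(y-300)/3),"D":lambda x,y:(276+(x-400)/4,190+(y-300)/4)}
def show(t,n,k,pts,z):
    P=np.array([ray(S[n],U[k](*p),z) for p in pts]); 
    print(t,n,P.round(1).tolist(),"mean",P.mean(0).round(1))
    if len(P)==4:
        e=np.roll(P,-1,0)-P; print("   len",np.hypot(*e.T).round(1),"ang",np.degrees(np.arctan2(e[:,1],e[:,0])).round(1))
show("lamp","scene","A",[(203,37),(243,72),(207,93),(160,58)],111)
show("lamp","side","B",[(556,22),(612,45),(572,66),(517,43)],111)
show("top","scene","A",[(200,33),(258,72),(192,106),(140,72)],108)
show("top","side","B",[(556,18),(627,48),(575,87),(508,50)],108)
show("bot","scene","A",[(125,224),(178,270),(238,252)],0)
show("bot","side","B",[(520,218),(588,254),(638,228)],0)
show("chg","scene","C",[(186,320),(333,433),(167,525),(28,393)],66)
show("chgtop","side","D",[(547,344),(740,378),(457,420)],66)
show("chgbot","side","D",[(462,520),(658,565)],0)
show("chgbot","scene","C",[(180,600),(328,510),(35,470)],0)
show("can","scene","A",[((126-350)*4,(280-218)*4)],200)
show("pink","scene","A",[((378-350)*4,(210-218)*4)],111)
show("pink","side","B",[(400+(295-220)*4,(271-240)*4)],111)
show("green","scene","A",[((432-350)*4,(187-218)*4)],111)
show("orange","scene","A",[((205-350)*4,(262-218)*4)],66)
E
```

```text
lamp scene [[562.5, 84.1], [597.5, 75.1], [599.5, 46.3], [562.9, 51.7]] mean [580.6  64.3]
   len [36.2 28.8 37.  32.5] ang [-14.5 -86.1 171.7  90.8]
lamp side [[593.0, 48.7], [553.9, 57.7], [561.3, 84.1], [599.5, 75.5]] mean [576.9  66.5]
   len [40.2 27.4 39.1 27.6] ang [ 167.    74.2  -12.7 -103.6]
top scene [[555.7, 89.8], [599.3, 84.9], [600.0, 35.5], [562.8, 37.7]] mean [579.4  62. ]
   len [43.8 49.5 37.3 52.6] ang [ -6.4 -89.2 176.5  97.7]
top side [[598.4, 40.5], [548.1, 52.9], [552.0, 96.8], [602.9, 79.1]] mean [575.4  67.3]
   len [51.8 44.1 53.9 38.9] ang [166.2  85.  -19.2 -96.6]
bot scene [[552.7, 51.8], [597.7, 44.9], [606.9, 81.4]] mean [585.8  59.4]
bot side [[610.1, 74.5], [559.2, 88.1], [547.3, 56.8]] mean [572.2  73.1]
chg scene [[505.0, -165.3], [643.3, -162.9], [643.4, -282.1], [504.4, -282.5]] mean [ 574.  -223.2]
   len [138.4 119.1 139.  117.1] ang [   1.   -90.  -179.8   89.7]
chgtop side [[638.7, -281.8], [502.3, -283.4], [638.2, -159.8]] mean [ 593.1 -241.7]
chgbot side [[635.0, -153.1], [499.9, -151.7]] mean [ 567.5 -152.4]
chgbot scene [[641.3, -272.8], [639.6, -159.8], [500.5, -280.1]] mean [ 593.8 -237.6]
can scene [[509.5, -458.1]] mean [ 509.5 -458.1]
pink scene [[483.4, 98.3]] mean [483.4  98.3]
pink side [[476.2, 106.4]] mean [476.2 106.4]
green scene [[484.3, 279.1]] mean [484.3 279.1]
orange scene [[366.9, -264.7]] mean [ 366.9 -264.7]
```

Estimates that agree across both views, using the known sizes:

| Object | Centre (mm) | Yaw |
|---|---|---|
| Charger | (572, -222.5) | about 0° |
| Flat pack | (578.5, 65.5) | about -13° |

I'll move above the pack with tool x at 167°, the half-turn that keeps joint 6 in range.

```bash
python3 -m handwheel '[[-1,0.936,-0.702,0,0],[-1,0.936,-0.702,0,0],[-1,0.936,-0.702,0,0],[-1,0.936,-0.702,0,0],[-1,0.936,-0.702,0,0],[-1,0.936,-0.702,0,0],[-1,0.936,-0.702,0,0],[-1,0.936,-0.702,0,0],[-1,0.936,-0.702,0,0]]' 60
python3 -m handwheel '[[-1,0.936,-0.702,0,-0.807],[-1,0.936,-0.702,0,-0.807],[-1,0.936,-0.702,0,-0.807],[-1,0.936,-0.702,0,-0.807],[-1,0.936,-0.702,0,-0.807],[-1,0.936,-0.702,0,-0.807],[-1,0.936,-0.702,0,-0.807],[-1,0.936,-0.702,0,-0.807],[-1,0.936,-0.702,0,-0.807],[-1,0.936,-0.702,0,-0.807]]'
python3 - <<'E'
from h import *
s=ctrl.get_state(); print(s["position"],s["orientation"],s["joints"],s["time_s"])
E
```

```text
time_s: 1.1
position: [396.4, -233.1, 231.3]
orientation: [0.982, 0.191, -0.0, 0.0]
wrist_force: [-0.6, 0.3, -0.7]
opening: 85.5
grip_force: 0.0
time_s: 2.1
position: [579.2, 63.8, 230.5]
orientation: [0.588, 0.809, -0.001, -0.0]
wrist_force: [-0.5, -0.2, 0.2]
opening: 85.7
grip_force: 0.0
[579.15382113  63.78431583 230.51967882] [ 5.88072830e-01  8.08807781e-01 -5.12162089e-04 -2.38023792e-04] [-2.77464594e-02  3.29345236e-01  6.67346641e-02  1.30915757e+00
 -5.75713180e-04  1.22960214e+00] 2.1
```

```bash
python3 -m handwheel '[[-1,0,0,0,-0.328],[-1,0,0,0,-0.328],[-1,0,0,0,-0.328],[-1,0,0,0,-0.328],[-1,0,0,0,-0.328],[-1,0,0,0,-0.328],[-1,0,0,0,-0.328],[-1,0,0,0,-0.328]]'
python3 - <<'E'
from h import *
import cv2
s=vision.snapshot("wrist"); cv2.imwrite("pics/w1.png",s["pixels"][:,:,::-1])
print(s["fx"],s["cx"],s["cy"],s["extrinsics"].round(3).tolist())
st=ctrl.get_state(); print(st["position"],st["orientation"],st["joints"],st["time_s"])
E
```

```text
time_s: 2.9
position: [579.0, 63.1, 230.9]
orientation: [0.117, 0.993, -0.0, -0.0]
wrist_force: [0.1, -0.1, 0.6]
opening: 85.6
grip_force: 0.0
371.64829954431775 323.78401885293266 241.88035518095418 [[0.232, 0.925, 0.302, 500.73], [0.973, -0.22, -0.074, 81.783], [-0.002, 0.31, -0.951, 374.59], [0.0, 0.0, 0.0, 1.0]]
[578.91551682  63.43080472 230.93138446] [ 1.18108415e-01  9.93000664e-01 -2.24674898e-04 -1.81641578e-04] [-2.84541327e-02  3.28196153e-01  6.61211408e-02  1.30912349e+00
 -4.14907692e-04  2.08315456e-01] 2.95
```

View pics/w1.png

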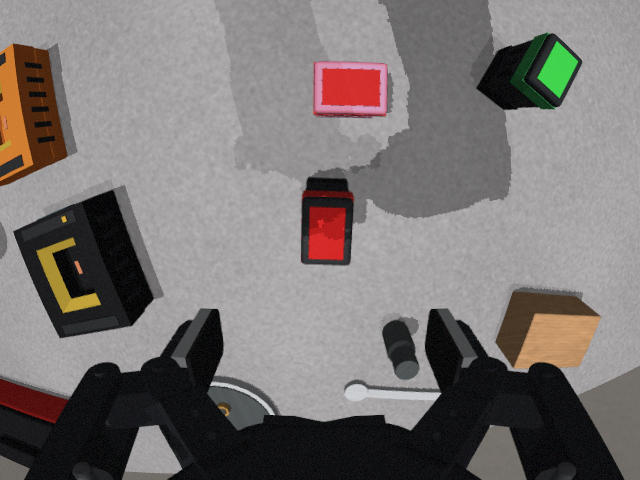

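Wrist view: the pack top's corners are about (303,200), (353,200), (350,265) and (302,263), with the lamp at (326,233). The black charger is on the left at about (75,270). I'll check both against the earlier fit.

```bash
cat >> h.py <<'E'
def wray(s,p,z):
    E=s["extrinsics"]; u=np.array([p[0]-s["cx"],p[1]-s["cy"]]); r=np.hypot(*u); t=r/s["fx"]
    d=E[:3,:3]@np.r_[u/r*np.sin(t),np.cos(t)]
    return (E[:3,3]+d*(z-E[2,3])/d[2])[:2]
def rect(s,pts,z):
    P=np.array([wray(s,p,z) for p in pts]); e=np.roll(P,-1,0)-P
    print(P.round(1).tolist(),"mean",P.mean(0).round(1),"len",np.hypot(*e.T).round(1),"ang",np.degrees(np.arctan2(e[:,1],e[:,0])).round(1))
E
python3 - <<'E'
from h import *
import cv2
s=vision.snapshot("wrist"); im=s["pixels"].astype(int)
m=((im[...,0]>170)&(im[...,1]<70)&(im[...,2]<70)).astype(np.uint8); m[:,:280]=0; m[:,380:]=0; m[:190]=0;m[300:]=0
c=max(cv2.findContours(m,0,2)[0],key=cv2.contourArea); r=cv2.minAreaRect(c); print(r)
rect(s,cv2.boxPoints(r),111)
rect(s,[(303,200),(353,200),(350,265),(302,263)],109)
rect(s,[(14,232),(102,194),(132,326),(62,338)],66)
E
```

```text
((325.87762451171875, 236.04750061035156), (33.73857498168945, 45.24897384643555), 1.9749338626861572)
[[594.1, 47.1], [560.3, 56.9], [566.9, 80.7], [601.0, 71.8]] mean [580.6  64.1] len [35.2 24.6 35.3 25.6] ang [ 163.9   74.5  -14.6 -105.6]
[[550.2, 54.3], [558.7, 89.7], [607.9, 76.7], [597.6, 41.2]] mean [578.6  65.5] len [36.5 50.9 36.9 49.2] ang [  76.5  -14.8 -106.1  164.6]
[[504.2, -283.6], [502.2, -136.8], [642.6, -163.5], [643.6, -279.9]] mean [ 573.1 -216. ] len [146.8 143.  116.4 139.5] ang [  90.8  -10.8  -89.5 -178.5]
```

```bash
python3 -m handwheel '[[-1,0.003,0.007,0.15,0.005],[-1,0.003,0.007,0.3,0.005],[-1,0.003,0.007,0.4,0.005],[-1,0.003,0.007,0.48,0.005],[-1,0.003,0.007,0.54,0.005],[-1,0.003,0.007,0.54,0.005],[-1,0.003,0.007,0.54,0.005]]' 60
python3 -m handwheel '[[1,0,0,0,0],[1,0,0,0,0],[1,0,0,0,0],[1,0,0,0,0],[1,0,0,0,0],[1,0,0,0,0],[1,0,0,0,0],[1,0,0,0,0]]' 60
```

```text
time_s: 3.7
position: [578.3, 67.1, 69.4]
orientation: [0.124, 0.992, -0.0, -0.0]
wrist_force: [0.4, 0.4, 0.7]
opening: 85.6
grip_force: 0.0
time_s: 4.5
position: [578.9, 67.1, 70.4]
orientation: [0.123, 0.992, -0.0, 0.001]
wrist_force: [-1.2, -1.2, 7.0]
opening: 37.6
grip_force: 59.8
```

```bash
python3 -m handwheel '[[1,0,0,-0.05,0],[1,0,0,-0.2,0],[1,0,0,-0.367,0],[1,-0.03,-0.134,-0.367,-0.01],[1,-0.064,-0.28,-0.367,-0.03],[1,-0.096,-0.42,-0.367,-0.05],[1,-0.128,-0.56,-0.367,-0.078],[1,-0.16,-0.7,-0.367,-0.078],[1,-0.19,-0.835,-0.367,-0.078],[1,-0.214,-0.94,-0.367,-0.078]]' 60
python3 -m handwheel '[[1,0,0,0,0],[1,0,0,0,0],[1,0,0,0,0]]'
python3 - <<'E'
from h import *
import cv2
w=vision.snapshot("wrist")
a=vision.snapshot("scene")["pixels"][150:390,180:440,::-1]; b=vision.snapshot("side")["pixels"][110:290,230:430,::-1]
A=cv2.resize(a,(400,370)); B=cv2.resize(b,(400,360)); B=np.vstack([B,np.zeros((10,400,3),np.uint8)])
cv2.imwrite("pics/p2.png",np.clip(np.hstack([A,B])*1.5,0,255).astype(np.uint8)); cv2.imwrite("pics/w2.png",np.clip(w["pixels"][:,:,::-1]*1.5,0,255).astype(np.uint8))
st=ctrl.get_state(); print(st["position"],st["orientation"],st["opening"],st["joints"])
E
```

```text
time_s: 5.5
position: [570.6, -223.6, 178.3]
orientation: [0.002, 1.0, 0.0, -0.001]
wrist_force: [1.0, 0.1, -3.5]
opening: 37.7
grip_force: 61.1
time_s: 5.8
position: [571.0, -220.4, 178.7]
orientation: [0.001, 1.0, 0.001, -0.001]
wrist_force: [-0.9, 0.2, -3.2]
opening: 37.0
grip_force: 61.7
[ 571.52682374 -220.17732603  179.28690099] [ 1.12086102e-04  9.99999961e-01  1.71358239e-04 -1.87799874e-04] 37.576000151646674 [-4.98774076e-01  4.04517629e-01  5.03578081e-02  1.21713027e+00
  1.21350661e-04 -4.98549934e-01]
```

View pics/w2.png

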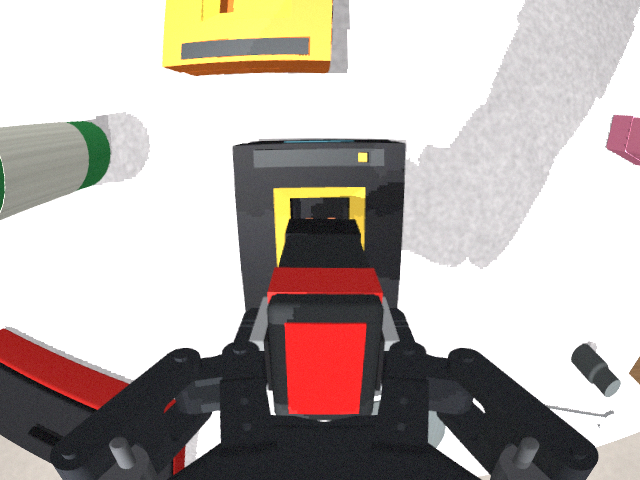

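View pics/p2.png

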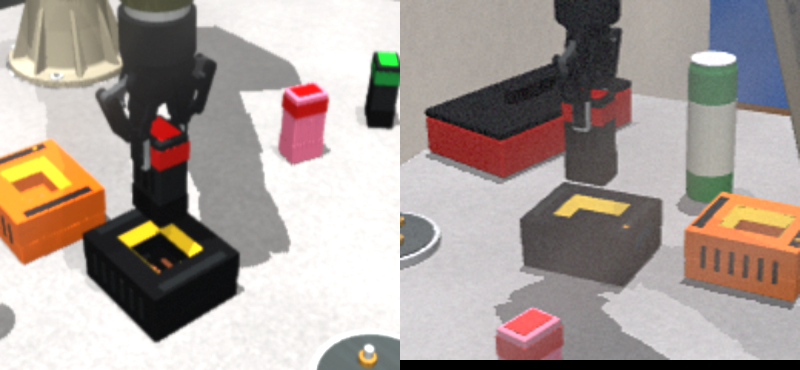

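The pack hangs squarely in the grip above the charger. In the wrist view, its bottom rear edge runs (288,220)–(360,220), the funnel's rear edge (274,188)–(365,188), and the charger's back corners are at (234,147) and (405,143).

Run:
```python
from h import *
import cv2
s=vision.snapshot("wrist"); im=s["pixels"].astype(int)
f=lambda p,z:print(p,z,wray(s,p,z).round(1))
y=(im[...,0]>120)&(im[...,1]>100)&(im[...,2]<60)
for r in (190,193,200): 
    c=np.where(y[r,255:380])[0]+255; print(r,c.min(),c.max())
    f((c.min()-.5,r),66 ); f((c.max()+.5,r),66)
c=np.where(y[170:230,320])[0]+170; print("col320",c.min(),c.max()); f((320,c.min()-.5),66)
for p in[(234.5,147),(405,143)]: f(p,66)
for p in[(288,220),(360,220)]: f(p,109)
for p in[(244,290),(401,290)]: f(p,66)
print(ctrl.get_state()["position"])
```

```text
190 273 337
(np.float64(272.5), 190) 66 [ 536.5 -256.5]
(np.float64(337.5), 190) 66 [ 536.7 -210.7]
193 273 351
(np.float64(272.5), 193) 66 [ 538.6 -256.5]
(np.float64(351.5), 193) 66 [ 538.8 -200.9]
200 274 363
(np.float64(273.5), 200) 66 [ 543.7 -256. ]
(np.float64(363.5), 200) 66 [ 543.8 -192.3]
col320 186 196
(320, np.float64(185.5)) 66 [ 533.5 -223. ]
(234.5, 147) 66 [ 505.3 -282.7]
(405, 143) 66 [ 502.7 -163.9]
(288, 220) 109 [ 547.2 -241.7]
(360, 220) 109 [ 547.2 -198.7]
(244, 290) 66 [ 614.2 -282.3]
(401, 290) 66 [ 614.2 -160.5]
[ 571.60495781 -220.30943592  179.42658618]
```

```bash
python3 -m handwheel '[[1,0,-0.01,0.0,0],[1,0,-0.01,0.08,0],[1,0,-0.01,0.14,0],[1,0,-0.01,0.165,0],[1,0,-0.01,0.18,0],[1,0,-0.01,0.19,0],[1,0,-0.01,0.195,0],[1,0,-0.01,0.2,0],[1,0,-0.01,0.2,0]]' 60
```

```text
time_s: 6.9
position: [571.8, -224.3, 119.8]
orientation: [0.001, 1.0, 0.0, 0.001]
wrist_force: [-0.7, 1.8, -3.0]
opening: 37.5
grip_force: 61.4
```

Forces are still low with the bottom at about 50 mm, so I'll continue into the straight section.

```bash
python3 -m handwheel '[[1,0,0,0.01,0],[1,0,0,0.02,0],[1,0,0,0.03,0],[1,0,0,0.03,0]]' 60; python3 -m handwheel '[[1,0,0,0.01,0],[1,0,0,0.02,0],[1,0,0,0.025,0],[1,0,0,0.025,0]]'
```

```text
time_s: 7.3
position: [571.2, -224.3, 109.6]
orientation: [0.001, 1.0, 0.0, -0.0]
wrist_force: [1.3, 2.7, -4.9]
opening: 37.4
grip_force: 61.0
time_s: 7.7
position: [571.4, -224.4, 102.4]
orientation: [0.001, 1.0, 0.0, -0.0]
wrist_force: [1.1, 3.1, -4.9]
opening: 37.8
grip_force: 61.0
```

```bash
python3 -m handwheel '[[1,0,0,0.003,0],[1,0,0,0.007,0],[1,0,0,0.01,0],[1,0,0,0.01,0]]'
```

```text
time_s: 8.1
position: [571.5, -224.4, 100.4]
orientation: [0.001, 1.0, 0.0, 0.0]
wrist_force: [-1.6, 4.4, 1.2]
opening: 37.4
grip_force: 61.1
```

Vertical force has risen from -4.9 to +1.2 N, so the pack is on the floor. I'll release gently, stay in place briefly, then go up.

```bash
python3 -m handwheel '[[1,0,0,0.003,0],[0.1,0,0,0.003,0],[-0.1,0,0,0.003,0],[-0.4,0,0,0.003,0],[-1,0,0,0,0],[-1,0,0,0,0],[-1,0,0,0,0]]' 20; python3 -m handwheel '[[-1,0,0,-0.04,0],[-1,0,0,-0.12,0],[-1,0,0,-0.25,0],[-1,0,0,-0.4,0],[-1,0,0,-0.4,0],[-1,0,0,-0.4,0]]'
python3 - <<'E'
from h import *
import cv2
w=vision.snapshot("wrist")["pixels"][90:410,130:530,::-1]
b=vision.snapshot("side")["pixels"][110:290,230:430,::-1]; a=vision.snapshot("scene")["pixels"][150:390,180:440,::-1]
cv2.imwrite("pics/f.png",np.clip(np.hstack([cv2.resize(x,(266,250)) for x in(w,a,b)])*1.5,0,255).astype(np.uint8))
E
```

```text
time_s: 8.8
position: [571.6, -224.8, 99.9]
orientation: [0.001, 1.0, -0.0, 0.0]
wrist_force: [-0.2, 0.0, 0.6]
opening: 85.5
grip_force: 0.0
time_s: 9.4
position: [572.5, -225.1, 222.4]
orientation: [0.001, 1.0, -0.001, 0.002]
wrist_force: [0.3, 0.1, -0.5]
opening: 85.3
grip_force: 0.0
```

View pics/f.png

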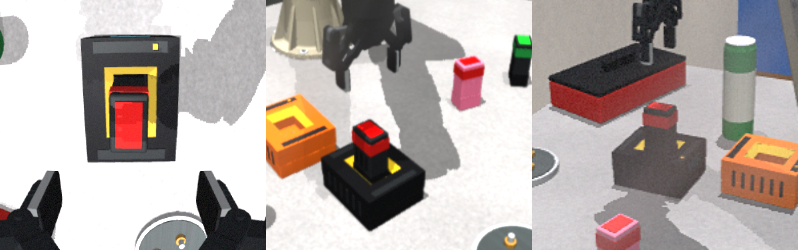

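The pack stands upright in the socket, the gripper is clear, and the other objects are unmoved. I'll check its height by triangulating the lamp from two views.

Run:
```python
from h import *
import cv2
def lamp(n,x0,x1,y0,y1):
    s=vision.snapshot(n); im=s["pixels"][y0:y1,x0:x1]; h=cv2.cvtColor(im,cv2.COLOR_RGB2HSV)
    v=h[...,2]; m=(((h[...,0]<8)|(h[...,0]>172))&(h[...,1]>120))
    m&=v>np.percentile(v[m],99)*0.85
    r,c=np.nonzero(m); return s,(c.mean()+x0,r.mean()+y0),len(r)
a=lamp("scene",240,330,250,320); b=lamp("side",310,350,175,210)
print(a[1:],b[1:])
def P(s):
    E=np.linalg.inv(s["extrinsics"]); K=np.array([[s["fx"],0,s["cx"]],[0,s["fy"],s["cy"]],[0,0,1]]); return K@E[:3]
X=cv2.triangulatePoints(P(a[0]),P(b[0]),np.array(a[1]),np.array(b[1])); print((X[:3]/X[3]).ravel())
for z in(136,141,146): print(z,ray(a[0],a[1],z),ray(b[0],b[1],z))
```

```text
((np.float64(285.6666666666667), np.float64(277.52941176470586)), 51) ((np.float64(321.61538461538464), np.float64(185.30769230769232)), 13)
[ 583.70345786 -226.7790352   140.55214493]
136 [ 579.29433698 -223.16433845] [ 588.52629226 -236.88593123]
141 [ 584.55827824 -227.03475114] [ 583.11092253 -226.21289351]
146 [ 589.8222195  -230.90516383] [ 577.69555279 -215.5398558 ]
```

Lamp height is about 140.5 mm against an expected 141 mm, so the pack is home.

```bash
python3 -c "
from rig import ctrl
print(ctrl.close_job())"
```

```text
the job is handed in; nothing more can be done
None
```

The flat pack with the red collar is upright and fully home in the black charger's socket and released; the charged pack and the spray can were not touched, and the job was handed in at about 9.5 s on the robot's clock.

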